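# Push the cracked tile through the shard box flap

### The arm

A 6-joint arm with a two-finger parallel gripper is mounted at the origin on the work surface. World frame = base frame: x ahead of the robot, y to its left, z up, the work surface at z = 0. Lengths are in m, angles in degrees, forces in N, time in s.
With the tool pointing down it reaches from about 0.25 to 0.725 m from the base axis. Payload 9.7 kg.
Tool frame: the origin (TCP) lies between the finger pads; the fingertips stand 11 mm ahead of it and the grasp point (between the pads) lies 8 mm behind it; z points along the fingers, y is the direction in which the jaws open and shut (so a half turn about z gives the same grasp; the last joint's range is limited). The gripper opens to 85 mm and grips with 20 to 120 N. Pads are 22 mm wide; open, the fingers measure 114 mm over their backs; the gripper's body (76 mm by 85 mm) begins 54 mm behind the grasp point. The pads swing forward as they close: fully open they stand 13 mm farther back than shut.
Start: joints at [-72.708, 4.979, 10.078, 95.1, 0, 90], TCP at [0.163, -0.525, 0.242] pointing down, gripper open.
Joint ranges: [-179.16, 179.16], [-48.56, 103.87], [-65.8, 70.77], [-126.05, 130.52], [-82.76, 87.17], [-180, 180]. Speed limits (degrees/s): [127.2, 127.2, 147.25, 180, 180, 180].

### API

Orientations are given as [roll, pitch, yaw] about the fixed x, y, z axes, in that order (R = Rz(yaw) Ry(pitch) Rx(roll)).
In Python, from workcell import bot gives the robot as it stands.
- The arm moves only by the tool play_rows, never from a script. Its argument "targets" is a list of rows, each an object of numbers: "fingers": the gripper command: -1 is shut, 1 is fully open, values between are in proportion; "x", "y", "z": the shift along the tool's x, y, z in m; "wx", "wy", "wz": the turn, a rotation vector about the tool's x, y, z in degrees. In form: [{"fingers": .., "x": .., "y": .., "z": .., "wx": .., "wy": .., "wz": ..}, ...]. A call has 1 to 20 rows; each row is the pose to reach, as a shift and turn from the pose commanded when the call began, along the tool's axes at that moment; what a row does not reach only later rows make up. A row lasts 1/12 s, in which the tool goes at most 41.7 mm and 7.16 degrees, less where a joint would pass 70% of its speed; a pose out of reach is approached as far as the arm can. A call with a gripper value outside its range is refused whole. The fingers move at their own pace and stop on an object; "grip_force" is the grip in N (left out, the last holds). Time passes only in rows, so rows that repeat a pose let the fingers close. It gives the time, the measured TCP pose, the force and the opening at its end, in the units of the state.
- bot.get_obs(): the state, without advancing time (a new reading comes with each control period).
- bot.camera(name): name is "side" or "top" or "wrist"; returns (picture, depth): 480x640x3 uint8, blue, green, red; 480x640 float32, m along the optical axis (not along the pixel's ray), 0 where there is no reading.
- bot.get_calibration(name): a dict with "fx", "fy", "cx", "cy" (pixels), "distortion" ([k1, k2, p1, p2, k3] as OpenCV has them; the pictures are not rectified), "camera_from_world" (4x4, takes a point from world to camera coordinates). Camera axes: x right, y down, z forward; pixel columns grow to the right and rows downward; lengths in m; the calibration is good to about 2 mm. A picture is of the moment at which its call begins: read the wrist's pose just before it. get_calibration takes no time and is no camera call; for the wrist camera it gives the pose at the moment of the call.
- bot.job_done(): hands the job in, once; it reports no verdict.
Trained networks look in the newest picture that a camera, given by its name, has taken for a name from the list of things; names that differ only in an ending like _2 or _b are one class to them, and where a whole thing is asked for, a point or a joint stands for the part that bears it (a point fixed in the world has none). Each returns a list of dicts, best first, with "confidence" (0 to 1); they miss things now and then, are a little off and sometimes report something else, mostly with a low value. They report only what shows in the picture. A call takes as long as a camera call. They do not tell look-alikes from the thing itself.
- bot.look_for(query, camera): "extent" ([left, top, right, bottom] in pixels, round what is visible of it).
- bot.outline_of(query, camera): "region" (480x640 bool, what is visible of it) and "extent" ([left, top, right, bottom] in pixels, round what is visible of it).
- bot.place_of(query, camera): "point" ([row, column] in pixels: a listed point, or the origin of a listed thing).
The state is a dict: "time": time; "q": joint angles; "qd": joint speeds; "joint_efforts": joint torques, N m; "ee_pos": TCP position; "tcp_rot": TCP orientation; "wrist_force": force on the tool from outside, world axes, zero at the start; "torque": the same for the moment, N m; "opening": finger opening in m.
Only numpy, scipy, OpenCV 4.12 (cv2) and the standard library are available. Lean on these libraries where they do the work, as an engineer would, in place of code of your own. Each camera call takes 0.05 s, during which the arm holds its last target.

### The job

Scrap the cracked clay tile: with your fingertips, slide it along the deck of the shard box and in through the orange swinging flap until it drops into the bin, then draw your fingers back so that the flap swings fully shut. Only push the tile, never pick it up, and do not disturb the kiln prop, the jar and the cup that stand beside the box.

Things in the scene. Friction and masses are not known exactly. Their poses are not given: they have to be found in the camera images.
- shard_box: Fixed teal steel box with clear side windows and clear cover, and a steel feed deck in front. Origin on the table (z = 0) under the middle of the flap opening; its x axis is level and points in the feed direction, from the deck through the flap into the bin; y points left across the deck, z up. Everything below is in this frame.
- sill (a point): Middle of the flap opening, on the deck surface (x = 0, z = 120 mm). The level deck runs from x = -260 (open end) to +10 mm, so a 10 mm sill lies behind the flap. Opening and deck are 140 mm wide between side rims 5 mm thick that rise 12 mm above the deck; the opening is 47 mm high.
- lintel (a point): Middle of the top of the lintel bar over the opening: the bar spans x = -6 to +6 mm and z = 167 to 177 mm. The clear cover over the bin has the same top height. Fingers tilted about 25 degrees, tips forward, reach a little way in under the bar.
- bin (a point): Middle of the bin floor, x = 100, z = 8 mm. From the sill's end at x = 10 mm a steep steel plate (about 60 degrees) leads down to the floor at x = 65 mm; the back wall is at x = 170 mm, the bin 140 mm wide. The tile tips off the sill and slides in by itself when its middle is 6 to 14 mm past the sill's end (rear edge at x = -16 to -8 mm) and the fingers let go of it.
- flap (a joint): Angle of the orange plastic flap, rad: 0 = hanging shut, grows as it swings in towards the bin, up to 1.5. Hinged along its top edge at x = 4, z = 167 mm; 134 mm wide, 42 mm high, 3 mm thick, 50 g. It falls shut by its own weight, opens with under 1 N at its lower edge; the tile's nose opens it to about 0.7 rad.
- flap_edge (a point): Middle of the lower edge of the flap; shut, it hangs 125 mm above the table. Its z axis points up along the flap towards the hinge.
- tile: Ochre unglazed clay tile with a thin dark crack along its top, 64 mm (its x) by 60 mm (its y) by 14 mm thick, about 100 g, lying flat on the deck, its x axis roughly along the feed direction (up to about 25 degrees off). Origin at the middle of its underside.
- prop: Bystander: cream kiln prop, an upright cylinder 40 mm in diameter and 100 mm high, loose on the table left of the deck (+y of the shard box). Origin at the middle of its underside.
- jar: Bystander: green glass glaze jar with a black cap, 56 mm in diameter and 85 mm high, loose on the table right of the deck (-y of the shard box). Origin at the middle of its underside.
- cup: Bystander: terracotta cup 70 mm in diameter and 70 mm high, loose on the table to the right of the box (-y of the shard box). Origin at the middle of its underside.
There are look-alikes about, which are no part of the job. There is more than one size of the tile; the job needs the largest.

How it is judged:
By the outcome, as a careful person would: the job done as asked, in the order asked, and still so for the second after the job is handed in, with the robot touching nothing.
It also fails if it takes over 35 s, if anything falls off the work surface, if the arm or the gripper's body presses on something with over 40 N, if the wrist force passes 120 N, or if a joint passes its speed limit or range.

## Working session

There is one attempt and no reset: what is moved stays moved. The work goes in short steps, Python scripts to look and compute and a tool call to move; the robot and the scene stay as the last step left them, time stands still between calls to the robot, and variables do not carry over. Pictures are saved under pics/ and viewed, and the job is handed in when it is done.

Besides the shell and the picture viewer there is one more tool, called after "Request:" as name([rows], argument=value, ...), one row to a line, values as JSON. play_rows: Moves the arm, as the interface text tells. Its arguments: {"type":"object","properties":{"targets":{"type":"array","items":{"type":"object","properties":{"fingers":{"type":"number"},"x":{"type":"number"},"y":{"type":"number"},"z":{"type":"number"},"wx":{"type":"number"},"wy":{"type":"number"},"wz":{"type":"number"}}}},"grip_force":{"type":"number"}},"required":["targets"]}

```bash
mkdir -p pics; ls; python3 - <<'E'
from workcell import bot
import cv2
o=bot.get_obs();print(o)
for n in ["side","top","wrist"]:
    im,d=bot.camera(n);cv2.imwrite(f"pics/a_{n}.png",im)
    c=bot.get_calibration(n);print(n,c)
    for q in ["tile","shard_box","prop","jar","cup"]:
        print(q,[(r["extent"],round(r["confidence"],2)) for r in bot.look_for(q,n)])
E
```

```text
pics
{'time': 0.0, 'q': array([-7.27068489e+01,  5.01141044e+00,  1.00337153e+01,  9.50982785e+01,
        3.25242411e-04,  9.00014404e+01]), 'qd': array([ 0.00522551, -0.10462992,  0.00051643, -0.05113312, -0.05217373,
       -0.05673184]), 'joint_efforts': array([ 1.18870415e-03, -5.20388389e+01,  4.64804435e+01,  1.62467931e-02,
        1.21771741e-04,  1.71078443e-05]), 'ee_pos': array([ 0.16343266, -0.52493764,  0.24157345]), 'tcp_rot': array([-1.79924026e+02, -3.23332205e-04,  1.72917103e+01]), 'wrist_force': array([-0.03307362, -0.03768516, -0.24919158]), 'torque': array([-0.00956305, -0.00081417, -0.01296546]), 'opening': 0.08524444173133214}
side {'fx': 623.824161823122, 'fy': 623.824161823122, 'cx': 321.15262662551686, 'cy': 246.48431118942958, 'distortion': array([-0.19074973,  0.        ,  0.        ,  0.        ,  0.        ]), 'camera_from_world': array([[ 0.99315322, -0.11604724,  0.01340623, -0.55520755],
       [-0.07354011, -0.71024782, -0.70009991,  0.13442195],
       [ 0.0907664 ,  0.69432058, -0.71391904,  1.26761653],
       [ 0.        ,  0.        ,  0.      
[... 841 characters left out ...]
78.8, 269.5], 0.58)]
shard_box [([152.4, 160.7, 438.9, 332.4], 0.78)]
prop [([320.0, 341.5, 346.1, 365.6], 0.95)]
jar [([359.6, 165.6, 389.0, 203.1], 0.79)]
cup [([272.9, 142.7, 310.0, 181.9], 0.66)]
wrist {'fx': 344.1523585675054, 'fy': 344.1523585675054, 'cx': 314.5627035235799, 'cy': 237.43990273767605, 'distortion': array([0.01337082, 0.        , 0.        , 0.        , 0.        ]), 'camera_from_world': array([[ 0.29781751, -0.95462213,  0.0011485 , -0.55094797],
       [-0.90539812, -0.28207914,  0.31730994, -0.04083663],
       [-0.30258712, -0.09554031, -0.94832119,  0.37985209],
       [ 0.        ,  0.        ,  0.        ,  1.        ]])}
tile []
shard_box []
prop []
jar []
cup []
```

View pics/a_side.png

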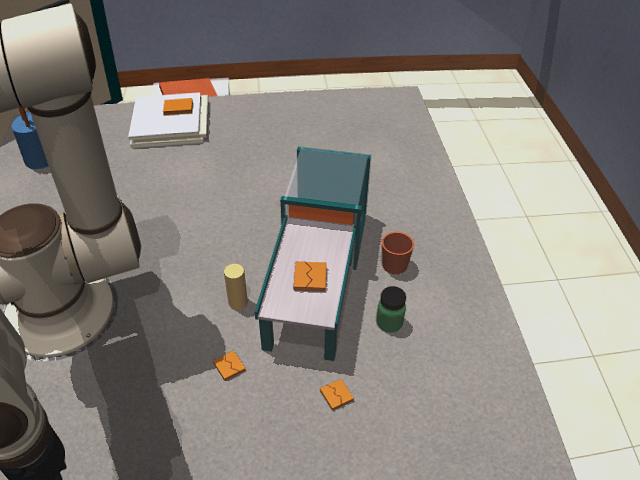

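View pics/a_top.png

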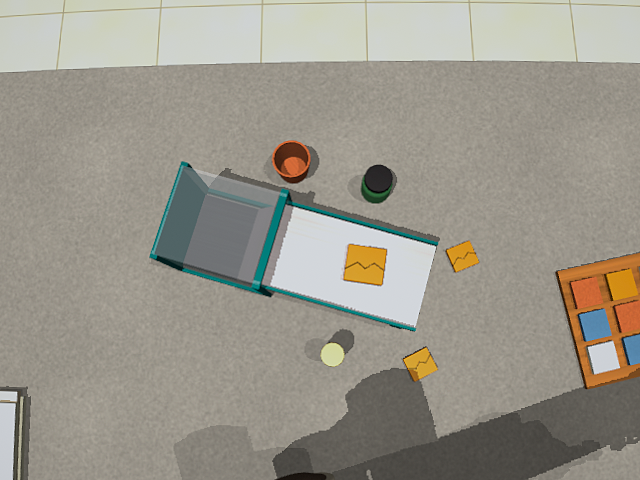

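View pics/a_wrist.png

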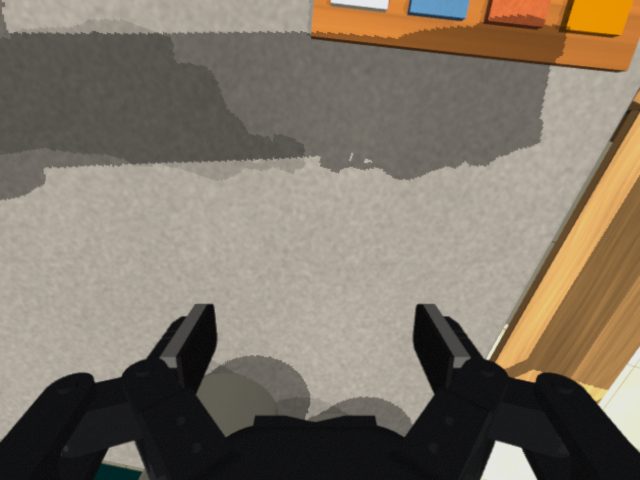

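Three tile candidates in the top picture: on the deck (366,265), and on the table (462,256) and (420,364). The deck one looks largest and lies where the description says. I'll measure all three, then make an enlarged crop.

```bash
cat > h.py <<'E'
import numpy as np,cv2
from workcell import bot
def K(c): return np.array([[c['fx'],0,c['cx']],[0,c['fy'],c['cy']],[0,0,1]])
def rays(c,uv):
    p=cv2.undistortPoints(np.array(uv,float).reshape(-1,1,2),K(c),c['distortion']).reshape(-1,2)
    return np.c_[p,np.ones(len(p))]
def cloud(c,d):
    v,u=np.mgrid[0:480,0:640]
    r=rays(c,np.c_[u.ravel(),v.ravel()])*d.reshape(-1,1)
    T=np.linalg.inv(c['camera_from_world'])
    return (r@T[:3,:3].T+T[:3,3]).reshape(480,640,3)
def onplane(c,uv,z):
    T=np.linalg.inv(c['camera_from_world']);r=rays(c,uv)@T[:3,:3].T;o=T[:3,3]
    return o+r*((z-o[2])/r[:,2])[:,None]
def tri(cams,uvs):
    A=[];b=[]
    for c,uv in zip(cams,uvs):
        T=np.linalg.inv(c['camera_from_world']);r=(rays(c,[uv])@T[:3,:3].T)[0];r/=np.linalg.norm(r)
        P=np.eye(3)-np.outer(r,r);A.append(P);b.append(P@T[:3,3])
    return np.linalg.lstsq(np.vstack(A),np.hstack(b),rcond=None)[0]
def proj(c,X):
    T=c['camera_from_world'];rv=cv2.Rodrigues(T[:3,:3])[0]
    return cv2.projectPoints(np.array(X,float).reshape(-1,1,3),rv,T[:3,3],K(c),c['distortion'])[0].reshape(-1,2)
E
python3 - <<'E'
from h import *
np.set_printoptions(precision=4,suppress=True)
cs={}
for n in ["top","side"]:
    im,d=bot.camera(n);c=cs[n]=bot.get_calibration(n);P=cloud(c,d)
    np.savez(f"{n}.npz",im=im,d=d,P=P)
    for q in ["tile","prop","jar","cup"]:
        for r in bot.outline_of(q,n):
            m=r["region"]; 
            if r['confidence']<.4: continue
            p=P[m&(d>0)]; zt=np.percentile(p[:,2],90);t=p[p[:,2]>zt-.008]
            rect=cv2.minAreaRect((t[:,:2]*1000).astype(np.float32))
            print(n,q,round(r['confidence'],2),r['extent'],'ztop',zt,'c',np.median(t,0),rect)
    for q in ["sill","lintel","bin","flap_edge","shard_box","tile"]:
        print(n,q,[(r['point'],round(r['confidence'],2)) for r in bot.place_of(q,n)])
    m=(abs(P[...,2]-.12)<.004)&(P[...,0]>.3)&(P[...,0]<.8)&(abs(P[...,1])<.3)&(d>0)
    rect=cv2.minAreaRect((P[m][:,:2]*1000).astype(np.float32));print('deck',m.sum(),np.median(P[m][:,2]),rect)
    cv2.imwrite(f"pics/m_{n}.png",(m*255).astype(np.uint8))
im=cv2.imread("pics/a_top.png");cv2.imwrite("pics/crop.png",cv2.resize(im[150:380,140:500],None,fx=2.2,fy=2.2,interpolation=cv2.INTER_CUBIC))
E
```

```text
top tile 0.82 [442.0, 242.3, 479.3, 271.9] ztop 0.013804829759859971 c [ 0.5578 -0.2563  0.0115] ((557.8577880859375, -256.8161315917969), (43.178646087646484, 48.09812545776367), 21.927364349365234)
top tile 0.76 [403.5, 347.1, 437.2, 377.2] ztop 0.013362845027625749 c [ 0.3625 -0.174   0.0108] ((362.6859436035156, -173.97442626953125), (44.78773880004883, 48.920753479003906), 27.018436431884766)
top tile 0.75 [343.9, 242.5, 387.7, 287.1] ztop 0.13619019881866176 c [ 0.5269 -0.0694  0.1341] ((527.7493896484375, -69.80321502685547), (63.86035919189453, 60.67136764526367), 81.06600952148438)
top prop 0.7 [318.8, 341.4, 345.2, 367.5] ztop 0.10207224057799741 c [ 0.3836 -0.0161  0.0998] ((383.5957946777344, -15.37857437133789), (38.31431579589844, 38.35089111328125), 44.427669525146484)
top jar 0.58 [359.8, 164.8, 392.6, 203.2] ztop 0.08690344805151498 c [ 0.686  -0.0985  0.0852] ((685.9410400390625, -98.15318298339844), (48.850345611572266, 48.98051452636719), 24.11189842224121)
top cup 0.64 [273.9, 137.5, 313.2, 184.5] ztop 0.06961381424366778 c [0.7335 0.0571 0.069 ] ((728.0209960937
[... 1333 characters left out ...]
74 c [ 0.6854 -0.1012  0.0841] ((686.0165405273438, -99.93524169921875), (52.17747497558594, 47.86677169799805), 62.978511810302734)
side cup 0.7 [381.5, 231.2, 412.8, 273.0] ztop 0.06788332332730226 c [0.7252 0.0584 0.0669] ((726.8469848632812, 54.755470275878906), (71.22821807861328, 64.45793151855469), 77.85041809082031)
side sill [([222.4, 319.3], 0.7)]
side lintel [([202.0, 320.4], 0.57)]
side bin []
side flap_edge [([219.1, 319.2], 0.85)]
side shard_box [([260.9, 319.3], 0.59)]
side tile [([279.3, 309.9], 0.84), ([369.4, 226.8], 0.77), ([395.4, 335.5], 0.71)]
deck 6642 0.1198211659746542 ((552.2186889648438, 35.34344482421875), (433.3135986328125, 163.8916778564453), 74.34371185302734)
```

View pics/crop.png

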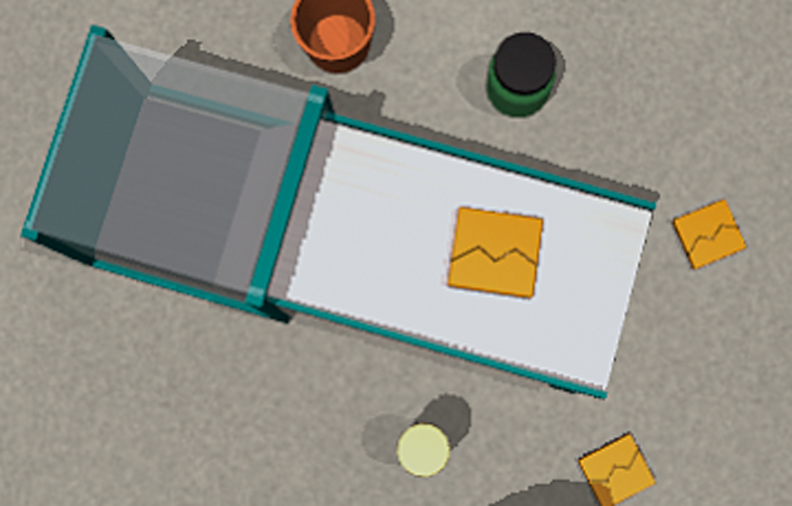

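The deck tile measures about 64×60 mm and the two on the table about 45×48 mm, so the deck tile at (366,265) is the one. Next I'll fit the box frame.

```bash
python3 - <<'E'
from h import *
np.set_printoptions(precision=4,suppress=True)
ct=bot.get_calibration("top");cs=bot.get_calibration("side")
for n in ["top","side"]:
    f=np.load(n+".npz");im,P,d=f['im'],f['P'],f['d']
    hsv=cv2.cvtColor(im,cv2.COLOR_BGR2HSV)
    roi=(P[...,0]>.4)&(P[...,0]<.72)&(P[...,1]>-.2)&(P[...,1]<.26)&(d>0)
    teal=(abs(hsv[...,0].astype(int)-90)<10)&(hsv[...,1]>120)&roi
    z=P[...,2]
    deckw=roi&(abs(z-.12)<.004)&(hsv[...,1]<60)&(P[...,1]<.02)
    _,lab,st,_=cv2.connectedComponentsWithStats(deckw.astype(np.uint8));k=1+np.argmax(st[1:,4]);w=lab==k
    r=cv2.minAreaRect((P[w][:,:2]*1000).astype(np.float32));print(n,'white',r,np.round(cv2.boxPoints(r)))
    rim=teal&(abs(z-.131)<.005)
    lin=teal&(abs(z-.177)<.004)&(P[...,1]<.12)
    print('rim',rim.sum(),'lin',lin.sum())
    th=np.radians(74.6)
    for nm,m in(('rimL',rim),('rimR',rim),('lin',lin)):
        p=P[m]
        s=-np.sin(th)*(p[:,0]-.547)+np.cos(th)*(p[:,1]-0)
        if nm=='rimL':p=p[s>.04]
        if nm=='rimR':p=p[s<-.04]
        if len(p)<20: continue
        v=cv2.fitLine(p[:,:2].astype(np.float32),cv2.DIST_HUBER,0,.001,.001).ravel()
        print(nm,len(p),np.degrees(np.arctan2(v[1],v[0])),v[2:],np.median(p[:,2]),p[:,:2].min(0),p[:,:2].max(0))
    rr=cv2.minAreaRect((P[lin][:,:2]*1000).astype(np.float32));print('linrect',rr)
print('sill tri',tri([ct,cs],[(272.7,243.1),(319.3,222.4)]),'lintel',tri([ct,cs],[(266.2,238.5),(320.4,202.0)]))
print(onplane(ct,[(266.2,238.5)],.177),onplane(cs,[(320.4,202)],.177),onplane(ct,[(272.7,243.1)],.12),onplane(cs,[(319.3,222.4)],.12))
# deck open-end corners by hand, top crop: (655,206),(605,393) /2.2+offset, rim tops
print(onplane(ct,[(655/2.2+140,206/2.2+150),(605/2.2+140,395/2.2+150)],.132))
E
```

```text
top white ((522.5641479492188, -66.08727264404297), (217.73837280273438, 139.78805541992188), 73.77481842041016) [[ 425. -151.]
 [ 559. -190.]
 [ 620.   19.]
 [ 486.   58.]]
rim 925 lin 741
rimL 425 73.82347 [ 0.4596 -0.0209] 0.13197921028709358 [ 0.4215 -0.1493] [0.5386 0.2598]
rimR 500 73.68668 [ 0.5966 -0.0674] 0.1320570854986366 [ 0.5596 -0.1894] [0.6412 0.0584]
lin 741 -15.95293 [0.5631 0.0801] 0.17657813555283042 [0.4849 0.0521] [0.6438 0.1072]
linrect ((564.5567016601562, 79.9344711303711), (12.95386791229248, 163.6151885986328), 73.986572265625)
side white ((520.5902709960938, -66.88195037841797), (219.65179443359375, 140.4787139892578), 73.81937408447266) [[ 423. -153.]
 [ 557. -192.]
 [ 619.   19.]
 [ 484.   58.]]
rim 473 lin 339
rimL 244 73.49196 [ 0.4538 -0.0401] 0.13198986403912744 [ 0.4211 -0.1474] [0.493  0.0968]
rimR 229 73.55343 [ 0.6027 -0.0473] 0.13163969742292025 [ 0.5596 -0.1895] [0.6874 0.2155]
lin 339 -16.48582 [0.5671 0.08  ] 0.17686898835148734 [0.4867 0.0527] [0.6432 0.1102]
linrect ((565.437255859375, 80.90339660644531), (18.9366455078125, 163.0754852294922), 73.69561004638672)
sill tri [0.5643 0.0809 0.1221] lintel [0.5648 0.086  0.1733]
[[0.5638 0.0855 0.177 ]] [[0.5647 0.0819 0.177 ]] [[0.566  0.0811 0.12  ]] [[0.5632 0.0828 0.12  ]]
[[ 0.5612 -0.1903  0.132 ]
 [ 0.4222 -0.1491  0.132 ]]
```

```bash
cat >> h.py <<'E'
from scipy.spatial.transform import Rotation as Ro
TH=np.radians(73.8);O=np.array([.5640,.0798,0]);F=np.array([np.cos(TH),np.sin(TH),0]);L=np.array([-np.sin(TH),np.cos(TH),0]);U=np.array([0,0,1.])
def toW(p): return O+F*p[0]+L*p[1]+U*p[2]
def toB(P): d=np.asarray(P)-O; return np.stack([d@F,d@L,d[...,2]],-1)
def rdes(t):
    s,c=np.sin(np.radians(t)),np.cos(np.radians(t))
    return np.stack([F*c+U*s,-L,F*s-U*c],1)
def plan(pb,t=25):
    o=bot.get_obs();R=Ro.from_euler('xyz',o['tcp_rot'],degrees=True).as_matrix()
    print('now box',toB(o['ee_pos']),'t',o['time'],'F',o['wrist_force'],'open',o['opening'])
    print('shift',R.T@(toW(pb)-o['ee_pos']),'rot',Ro.from_matrix(R.T@rdes(t)).as_rotvec(degrees=True))
E
python3 - <<'E'
from h import *
np.set_printoptions(precision=4,suppress=True)
plan((-.222,-.007,.22))
E
```

```text
now box [-0.6926  0.2158  0.2423] t 2.0 F [-0.2585  0.3541  0.4331] open 0.08551933066260206
shift [ 0.4455 -0.2695  0.0223] rot [ 12.3247  22.9269 -55.5767]
```

Request:
play_rows([
  {"fingers": -0.3,"x": 0.4455,"y": -0.2695,"z": 0.022,"wx": 12.32,"wy": 22.93,"wz": -55.58},
  {"fingers": -0.3,"x": 0.4455,"y": -0.2695,"z": 0.022,"wx": 12.32,"wy": 22.93,"wz": -55.58},
  {"fingers": -0.3,"x": 0.4455,"y": -0.2695,"z": 0.022,"wx": 12.32,"wy": 22.93,"wz": -55.58},
  {"fingers": -0.3,"x": 0.4455,"y": -0.2695,"z": 0.022,"wx": 12.32,"wy": 22.93,"wz": -55.58},
  {"fingers": -0.3,"x": 0.4455,"y": -0.2695,"z": 0.022,"wx": 12.32,"wy": 22.93,"wz": -55.58},
  {"fingers": -0.3,"x": 0.4455,"y": -0.2695,"z": 0.022,"wx": 12.32,"wy": 22.93,"wz": -55.58},
  {"fingers": -0.3,"x": 0.4455,"y": -0.2695,"z": 0.022,"wx": 12.32,"wy": 22.93,"wz": -55.58},
  {"fingers": -0.3,"x": 0.4455,"y": -0.2695,"z": 0.022,"wx": 12.32,"wy": 22.93,"wz": -55.58},
  {"fingers": -0.3,"x": 0.4455,"y": -0.2695,"z": 0.022,"wx": 12.32,"wy": 22.93,"wz": -55.58},
  {"fingers": -0.3,"x": 0.4455,"y": -0.2695,"z": 0.022,"wx": 12.32,"wy": 22.93,"wz": -55.58},
  {"fingers": -0.3,"x": 0.4455,"y": -0.2695,"z": 0.022,"wx": 12.32,"wy": 22.93,"wz": -55.58},
  {"fingers": -0.3,"x": 0.4455,"y": -0.2695,"z": 0.022,"wx": 12.32,"wy": 22.93,"wz": -55.58},
  {"fingers": -0.3,"x": 0.4455,"y": -0.2695,"z": 0.022,"wx": 12.32,"wy": 22.93,"wz": -55.58},
  {"fingers": -0.3,"x": 0.4455,"y": -0.2695,"z": 0.022,"wx": 12.32,"wy": 22.93,"wz": -55.58},
  {"fingers": -0.3,"x": 0.4455,"y": -0.2695,"z": 0.022,"wx": 12.32,"wy": 22.93,"wz": -55.58},
  {"fingers": -0.3,"x": 0.4455,"y": -0.2695,"z": 0.022,"wx": 12.32,"wy": 22.93,"wz": -55.58},
  {"fingers": -0.3,"x": 0.4455,"y": -0.2695,"z": 0.022,"wx": 12.32,"wy": 22.93,"wz": -55.58},
  {"fingers": -0.3,"x": 0.4455,"y": -0.2695,"z": 0.022,"wx": 12.32,"wy": 22.93,"wz": -55.58},
])

```text
time: 3.5
ee_pos: [0.5083, -0.1364, 0.2204]
tcp_rot: [180.0, -25.0, 73.7]
wrist_force: [0.7, 0.4, -0.4]
opening: 0.0299
```

```bash
python3 - <<'E'
from h import *
np.set_printoptions(precision=4,suppress=True)
plan((-.222,-.007,.145))
print(bot.get_obs()['q'])
for n in ["wrist","side"]:
    im,d=bot.camera(n);c=bot.get_calibration(n);cv2.imwrite(f"pics/b_{n}.png",im)
    P=cloud(c,d);np.savez("b_"+n,P=P,d=d,im=im)
E
```

```text
now box [-0.2231 -0.0069  0.2204] t 3.5 F [ 0.6607  0.3807 -0.363 ] open 0.02990427756618199
shift [-0.0308  0.0001  0.0688] rot [ 0.0438  0.0072 -0.0824]
[-27.4797   4.1436   3.8475  94.8666  24.4873  77.6914]
```

View pics/b_wrist.png

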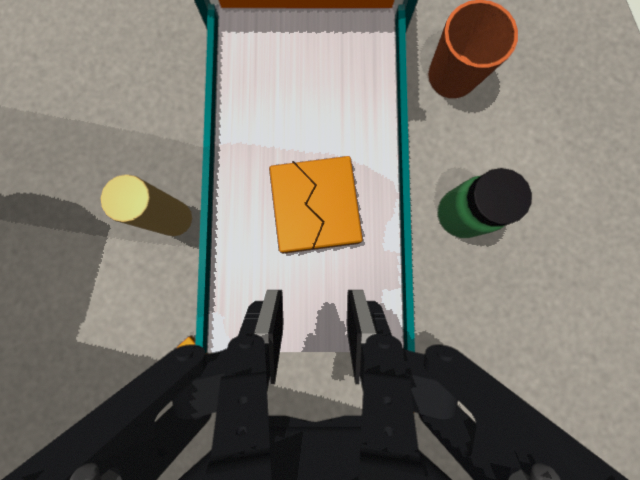

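View pics/b_side.png

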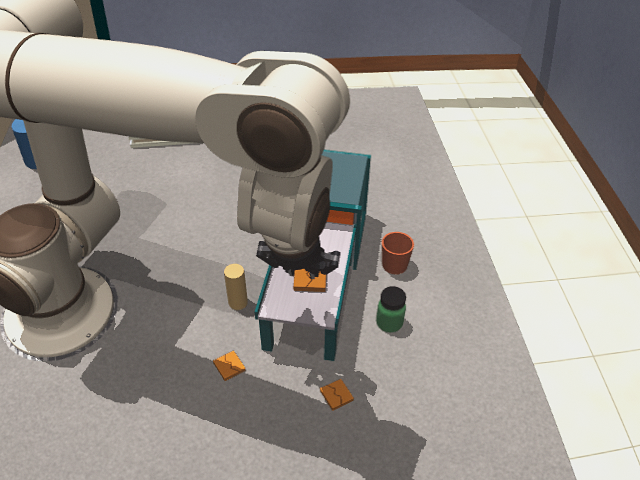

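Wrist picture: the tile is at about (316,204), turned slightly from the feed direction. Both fingertips (at (270,292) and (355,292)) are behind it, inside the rims. I'll measure the tips and the tile here.

```bash
python3 - <<'E'
from h import *
np.set_printoptions(precision=4,suppress=True)
f=np.load("b_wrist.npz");P,d,im=f['P'],f['d'],f['im']
o=bot.get_obs();R=Ro.from_euler('xyz',o['tcp_rot'],degrees=True).as_matrix()
T=(P-o['ee_pos'])@R
v,u=np.mgrid[0:480,0:640]
for nm,m in(('L',(u<315)),('R',(u>=315))):
    g=m&(d>0)&(P[...,2]>.17)&(v>270)&(v<400)
    t=T[g];k=t[:,2]>np.percentile(t[:,2],99.5)-.004
    print(nm,g.sum(),'tool min/max near tip',t[k].min(0),t[k].max(0),'maxz',t[:,2].max())
    b=toB(P[g]);print(' lowest z',b[:,2].min(),'front x',b[:,0].max())
B=toB(P)
hsv=cv2.cvtColor(im,cv2.COLOR_BGR2HSV)
m=(hsv[...,0]<25)&(hsv[...,1]>150)&(abs(B[...,2]-.134)<.004)&(abs(B[...,1])<.06)&(B[...,0]<-.08)
r=cv2.minAreaRect((B[m][:,:2]*1000).astype(np.float32));print(m.sum(),np.median(B[m],0),r,cv2.boxPoints(r))
k=(abs(B[...,2]-.12)<.006)&(hsv[...,1]<50)&(B[...,0]<-.02)&(B[...,0]>-.2)
print('deck z',np.median(B[k],0),np.percentile(B[k][:,1],[.5,99.5]))
# flap/lintel
fl=(hsv[...,0]<12)&(hsv[...,1]>150)&(v<15)&(u>215)&(u<395);print('flap',np.median(B[fl],0))
E
```

```text
L 9085 tool min/max near tip [-0.0108 -0.0262  0.0017] [ 0.0115 -0.014   0.0099] maxz 0.00990972509880482
 lowest z 0.2109545228468546 front x -0.21077201751056387
R 9093 tool min/max near tip [-0.0108  0.0155  0.0017] [0.0112 0.0276 0.0112] maxz 0.011175123996151448
 lowest z 0.21112154023416868 front x -0.2108172434526106
7205 [-0.1539 -0.0081  0.1338] ((-152.9920196533203, -8.254871368408203), (63.57766342163086, 59.16767883300781), 7.412640571594238) [[-188.3319   16.9805]
 [-180.6984  -41.6927]
 [-117.6521  -33.4903]
 [-125.2856   25.1829]]
deck z [-0.0987  0.0034  0.1198] [-0.071   0.0685]
flap [ 0.0041 -0.0005  0.1259]
```

```bash
python3 - <<'E'
from h import *
np.set_printoptions(precision=4,suppress=True)
plan((-.218,-.007,.1362),20)
E
```

```text
now box [-0.223  -0.0069  0.2204] t 3.6 F [-0.2178  0.4214  0.0402] open 0.029891516647592643
shift [-0.0311  0.0001  0.0784] rot [ 0.0398 -4.9993 -0.0762]
```

Request:
play_rows([
  {"fingers": -0.3,"x": -0.012,"y": 0,"z": 0.03,"wx": 0,"wy": -2.5,"wz": 0},
  {"fingers": -0.3,"x": -0.022,"y": 0,"z": 0.055,"wx": 0,"wy": -5,"wz": 0},
  {"fingers": -0.3,"x": -0.0275,"y": 0,"z": 0.0685,"wx": 0,"wy": -5,"wz": 0},
  {"fingers": -0.3,"x": -0.0295,"y": 0,"z": 0.074,"wx": 0,"wy": -5,"wz": 0},
  {"fingers": -0.3,"x": -0.0311,"y": 0,"z": 0.078,"wx": 0,"wy": -5,"wz": 0},
  {"fingers": -0.3,"x": -0.0311,"y": 0,"z": 0.078,"wx": 0,"wy": -5,"wz": 0},
  {"fingers": -0.3,"x": -0.0311,"y": 0,"z": 0.078,"wx": 0,"wy": -5,"wz": 0},
])

```text
time: 4.18
ee_pos: [0.5103, -0.1313, 0.1374]
tcp_rot: [179.9, -20.0, 73.8]
wrist_force: [0.2, 0.3, -0.3]
opening: 0.0296
```

```bash
python3 - <<'E'
from h import *
np.set_printoptions(precision=4,suppress=True)
plan((-.078,-.007,.1362),20)
im,d=bot.camera("wrist");cv2.imwrite("pics/c_wrist.png",im)
P=cloud(bot.get_calibration("wrist"),d);B=toB(P);v,u=np.mgrid[0:480,0:640]
for m in (u<315,u>=315):
    # dark gripper pixels near the tips
    g=m&(d>0)&(v>240)&(v<360)&(im.max(2)<110)&(B[...,2]>.124);b=B[g];print(g.sum(),b[:,0].max(),b[:,2].min())
E
```

```text
now box [-0.2177 -0.0074  0.1374] t 4.1833 F [ 0.2128  0.326  -0.2646] open 0.029619895640547914
shift [ 0.1309 -0.0005  0.0489] rot [ 0.0701 -0.0071 -0.0126]
4878 -0.18365549535648518 0.12400408517520678
4448 -0.18362158512726576 0.1240020954605899
```

View pics/c_wrist.png

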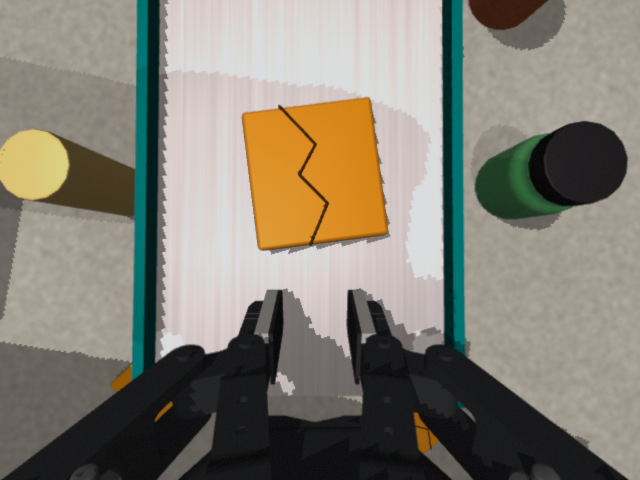

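Tips are at rows around 292, level with and just behind the tile (rear edge at about row 245), with no contact force. Now the first 140 mm of pushing.

Request:
play_rows([
  {"fingers": -0.3,"x": 0.0075,"y": 0,"z": 0.0033,"wx": 0,"wy": 0,"wz": 0},
  {"fingers": -0.3,"x": 0.015,"y": 0,"z": 0.0062,"wx": 0,"wy": 0,"wz": 0},
  {"fingers": -0.3,"x": 0.0225,"y": 0,"z": 0.0089,"wx": 0,"wy": 0,"wz": 0},
  {"fingers": -0.3,"x": 0.03,"y": 0,"z": 0.0117,"wx": 0,"wy": 0,"wz": 0},
  {"fingers": -0.3,"x": 0.0375,"y": 0,"z": 0.0144,"wx": 0,"wy": 0,"wz": 0},
  {"fingers": -0.3,"x": 0.045,"y": 0,"z": 0.0171,"wx": 0,"wy": 0,"wz": 0},
  {"fingers": -0.3,"x": 0.0525,"y": 0,"z": 0.0199,"wx": 0,"wy": 0,"wz": 0},
  {"fingers": -0.3,"x": 0.06,"y": 0,"z": 0.0226,"wx": 0,"wy": 0,"wz": 0},
  {"fingers": -0.3,"x": 0.0675,"y": 0,"z": 0.0253,"wx": 0,"wy": 0,"wz": 0},
  {"fingers": -0.3,"x": 0.075,"y": 0,"z": 0.0281,"wx": 0,"wy": 0,"wz": 0},
  {"fingers": -0.3,"x": 0.0825,"y": 0,"z": 0.0308,"wx": 0,"wy": 0,"wz": 0},
  {"fingers": -0.3,"x": 0.09,"y": 0,"z": 0.0335,"wx": 0,"wy": 0,"wz": 0},
  {"fingers": -0.3,"x": 0.0975,"y": 0,"z": 0.0363,"wx": 0,"wy": 0,"wz": 0},
  {"fingers": -0.3,"x": 0.105,"y": 0,"z": 0.039,"wx": 0,"wy": 0,"wz": 0},
  {"fingers": -0.3,"x": 0.1125,"y": 0,"z": 0.0417,"wx": 0,"wy": 0,"wz": 0},
  {"fingers": -0.3,"x": 0.12,"y": 0,"z": 0.0445,"wx": 0,"wy": 0,"wz": 0},
  {"fingers": -0.3,"x": 0.1275,"y": 0,"z": 0.0472,"wx": 0,"wy": 0,"wz": 0},
  {"fingers": -0.3,"x": 0.13,"y": 0,"z": 0.0481,"wx": 0,"wy": 0,"wz": 0},
  {"fingers": -0.3,"x": 0.13,"y": 0,"z": 0.0481,"wx": 0,"wy": 0,"wz": 0},
])

```text
time: 5.82
ee_pos: [0.5488, 0.0031, 0.1356]
tcp_rot: [-180.0, -20.0, 73.9]
wrist_force: [0.2, -0.2, 1.1]
opening: 0.0303
```

```bash
python3 - <<'E'
from h import *
np.set_printoptions(precision=4,suppress=True)
plan((-.025,-.007,.1366),20)
im,d=bot.camera("wrist");cv2.imwrite("pics/d_wrist.png",im)
B=toB(cloud(bot.get_calibration("wrist"),d))
hsv=cv2.cvtColor(im,cv2.COLOR_BGR2HSV)
m=(hsv[...,0]>12)&(hsv[...,0]<25)&(hsv[...,1]>150)&(abs(B[...,2]-.134)<.004)&(abs(B[...,1])<.06)&(B[...,0]<.0)
r=cv2.minAreaRect((B[m][:,:2]*1000).astype(np.float32));print(m.sum(),np.median(B[m],0),r,cv2.boxPoints(r))
E
```

```text
now box [-0.0779 -0.0068  0.1356] t 5.8167 F [ 0.245  -0.1557  1.056 ] open 0.03025823358071775
shift [0.05   0.0002 0.0172] rot [-0.0245 -0.0109  0.056 ]
18339 [-0.0336 -0.0117  0.1339] ((-33.091461181640625, -11.580062866210938), (59.41869354248047, 63.14488983154297), 89.99952697753906) [[-64.6642 -41.2892]
 [ -1.5193 -41.2897]
 [ -1.5188  18.129 ]
 [-64.6637  18.1295]]
```

View pics/d_wrist.png

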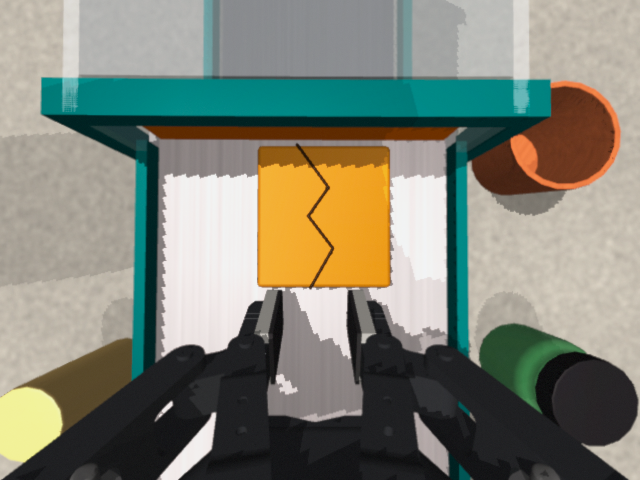

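The tile is now square to the feed, nose at x≈-1.5 mm and rear edge at -64.7 mm (rows 147 to 287). Next I'll push it through the flap until the rear edge is at about -12 mm.

Request:
play_rows([
  {"fingers": -0.3,"x": 0.005,"y": 0,"z": 0.0011,"wx": 0,"wy": 0,"wz": 0},
  {"fingers": -0.3,"x": 0.01,"y": 0,"z": 0.0027,"wx": 0,"wy": 0,"wz": 0},
  {"fingers": -0.3,"x": 0.015,"y": 0,"z": 0.0045,"wx": 0,"wy": 0,"wz": 0},
  {"fingers": -0.3,"x": 0.02,"y": 0,"z": 0.0063,"wx": 0,"wy": 0,"wz": 0},
  {"fingers": -0.3,"x": 0.025,"y": 0,"z": 0.0081,"wx": 0,"wy": 0,"wz": 0},
  {"fingers": -0.3,"x": 0.03,"y": 0,"z": 0.0099,"wx": 0,"wy": 0,"wz": 0},
  {"fingers": -0.3,"x": 0.035,"y": 0,"z": 0.0117,"wx": 0,"wy": 0,"wz": 0},
  {"fingers": -0.3,"x": 0.04,"y": 0,"z": 0.0136,"wx": 0,"wy": 0,"wz": 0},
  {"fingers": -0.3,"x": 0.045,"y": 0,"z": 0.0154,"wx": 0,"wy": 0,"wz": 0},
  {"fingers": -0.3,"x": 0.0485,"y": 0,"z": 0.0167,"wx": 0,"wy": 0,"wz": 0},
  {"fingers": -0.3,"x": 0.05,"y": 0,"z": 0.0172,"wx": 0,"wy": 0,"wz": 0},
  {"fingers": -0.3,"x": 0.05,"y": 0,"z": 0.0172,"wx": 0,"wy": 0,"wz": 0},
])

```text
time: 6.87
ee_pos: [0.5635, 0.0535, 0.1366]
tcp_rot: [-180.0, -20.0, 73.8]
wrist_force: [0.2, -0.2, 0.4]
opening: 0.03
```

```bash
python3 - <<'E'
from h import *
np.set_printoptions(precision=4,suppress=True)
plan((-.018,-.007,.1366),20)
im,d=bot.camera("wrist");cv2.imwrite("pics/e_wrist.png",im)
B=toB(cloud(bot.get_calibration("wrist"),d))
hsv=cv2.cvtColor(im,cv2.COLOR_BGR2HSV)
m=(hsv[...,0]>12)&(hsv[...,0]<25)&(hsv[...,1]>150)&(abs(B[...,2]-.134)<.006)&(abs(B[...,1])<.06)&(B[...,0]<.0)
print(m.sum(),B[m].min(0),B[m].max(0))
E
```

```text
now box [-0.0254 -0.0069  0.1366] t 6.8667 F [ 0.1859 -0.2293  0.3581] open 0.029968234560136708
shift [0.0069 0.0001 0.0025] rot [-0.0136 -0.0122  0.0286]Traceback (most recent call last):
  File "<stdin>", line 8, in <module>
    return umr_minimum(a, axis, None, out, keepdims, initial, where)
ValueError: zero-size array to reduction operation minimum which has no identity
```

View pics/e_wrist.png

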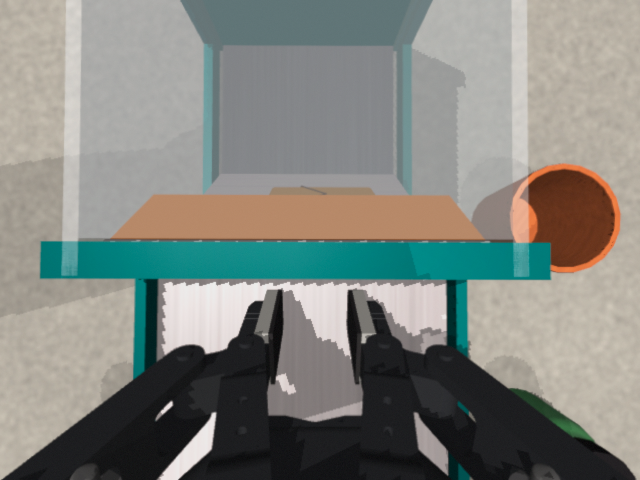

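The flap is open at rows 195 to 240 and the tile's nose shows through the cover at (322,190). The tile's rear is hidden under the lintel. I'll draw the fingers back and look.

Request:
play_rows([
  {"fingers": -0.3,"x": -0.009,"y": 0,"z": -0.0035,"wx": 0,"wy": 0,"wz": 0},
  {"fingers": -0.3,"x": -0.02,"y": 0,"z": -0.0075,"wx": 0,"wy": 0,"wz": 0},
  {"fingers": -0.3,"x": -0.038,"y": 0,"z": -0.014,"wx": 0,"wy": 0,"wz": 0},
  {"fingers": -0.3,"x": -0.056,"y": 0,"z": -0.021,"wx": 0,"wy": 0,"wz": 0},
  {"fingers": -0.3,"x": -0.066,"y": 0,"z": -0.0245,"wx": 0,"wy": 0,"wz": 0},
  {"fingers": -0.3,"x": -0.066,"y": 0,"z": -0.0245,"wx": 0,"wy": 0,"wz": 0},
  {"fingers": -0.3,"x": -0.066,"y": 0,"z": -0.0245,"wx": 0,"wy": 0,"wz": 0},
  {"fingers": -0.3,"x": -0.066,"y": 0,"z": -0.0245,"wx": 0,"wy": 0,"wz": 0},
  {"fingers": -0.3,"x": -0.066,"y": 0,"z": -0.0245,"wx": 0,"wy": 0,"wz": 0},
  {"fingers": -0.3,"x": -0.066,"y": 0,"z": -0.0245,"wx": 0,"wy": 0,"wz": 0},
])

```text
time: 7.75
ee_pos: [0.5439, -0.014, 0.1371]
tcp_rot: [180.0, -20.0, 73.9]
wrist_force: [0.2, -0.1, -0.6]
opening: 0.03
```

```bash
python3 - <<'E'
from h import *
np.set_printoptions(precision=4,suppress=True)
plan((-.018,-.007,.1366),20)
for n in ["wrist","top"]:
    im,d=bot.camera(n);cv2.imwrite(f"pics/f_{n}.png",im)
E
```

```text
now box [-0.0956 -0.0069  0.1371] t 7.75 F [ 0.2385 -0.069  -0.5772] open 0.029950449679203097
shift [0.0728 0.0002 0.027 ] rot [-0.0137 -0.0077  0.0477]
```

View pics/f_wrist.png

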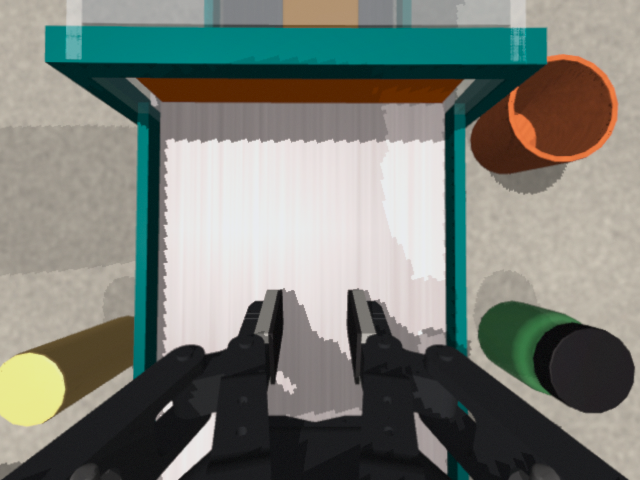

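View pics/f_top.png

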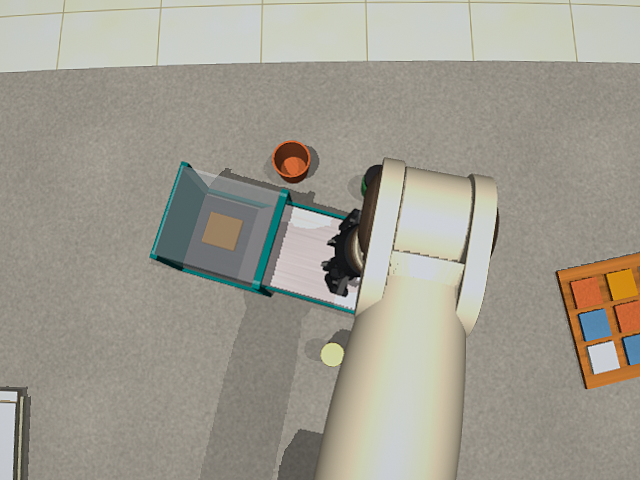

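The tile is in the bin (top picture, (221,231)), the deck is empty and the flap looks shut. I'll lift clear, then check the flap and the bystanders.

Request:
play_rows([
  {"fingers": -0.3,"x": 0,"y": 0,"z": -0.03,"wx": 0,"wy": 0,"wz": 0},
  {"fingers": -0.3,"x": 0,"y": 0,"z": -0.065,"wx": 0,"wy": 0,"wz": 0},
  {"fingers": -0.3,"x": 0,"y": 0,"z": -0.1,"wx": 0,"wy": 0,"wz": 0},
  {"fingers": -0.3,"x": 0,"y": 0,"z": -0.12,"wx": 0,"wy": 0,"wz": 0},
  {"fingers": -0.3,"x": 0,"y": 0,"z": -0.12,"wx": 0,"wy": 0,"wz": 0},
  {"fingers": -0.3,"x": 0,"y": 0,"z": -0.12,"wx": 0,"wy": 0,"wz": 0},
  {"fingers": -0.3,"x": 0,"y": 0,"z": -0.12,"wx": 0,"wy": 0,"wz": 0},
  {"fingers": -0.3,"x": 0,"y": 0,"z": -0.12,"wx": 0,"wy": 0,"wz": 0},
])

```text
time: 8.52
ee_pos: [0.5321, -0.0534, 0.2484]
tcp_rot: [-179.9, -20.0, 73.8]
wrist_force: [-0.6, -0.4, -0.3]
opening: 0.0298
```

```bash
python3 - <<'E'
from h import *
np.set_printoptions(precision=4,suppress=True)
plan((-.018,-.007,.1366),20)
for n in ["wrist","top"]:
    im,d=bot.camera(n);cv2.imwrite(f"pics/g_{n}.png",im);P=cloud(bot.get_calibration(n),d);B=toB(P)
    hsv=cv2.cvtColor(im,cv2.COLOR_BGR2HSV)
    if n=="wrist":
        m=(hsv[...,0]<14)&(hsv[...,1]>150)&(abs(B[...,1])<.06)&(abs(B[...,0])<.03)&(B[...,2]>.115)
        print('flap',m.sum(),np.percentile(B[m],[1,50,99],axis=0) if m.any() else '')
    for q in ["tile","prop","jar","cup"]:
        for r in bot.outline_of(q,n):
            if r['confidence']<.4: continue
            p=P[r["region"]&(d>0)]; zt=np.percentile(p[:,2],90);t=p[p[:,2]>zt-.008]
            print(n,q,r['extent'],zt,cv2.minAreaRect((t[:,:2]*1000).astype(np.float32))[0])
E
```

```text
now box [-0.1369 -0.0065  0.2484] t 8.5167 F [-0.5761 -0.4351 -0.3248] open 0.029837926491732124
shift [0.0735 0.0008 0.1457] rot [-0.1222  0.0011 -0.0076]
flap 1631 [[-0.0045 -0.0588  0.1268]
 [ 0.0041 -0.0002  0.1377]
 [ 0.0048  0.0586  0.1675]]
wrist tile [192.6, 425.0, 205.1, 447.0] 0.011746781301708337 (363.1560363769531, -191.2786407470703)
wrist prop [115.9, 262.5, 199.9, 311.6] 0.10041919263426763 (384.7767333984375, -14.82913589477539)
wrist jar [430.5, 250.5, 516.7, 306.8] 0.08581713033879283 (687.2077026367188, -97.09640502929688)
wrist cup [427.3, 79.4, 514.5, 157.1] 0.06966321403746586 (729.2588500976562, 56.354148864746094)
top prop [320.0, 340.0, 346.7, 368.0] 0.10191866821426265 (383.5664978027344, -14.532154083251953)
top jar [360.6, 164.9, 391.7, 200.7] 0.08715611304852997 (686.3255004882812, -98.79396057128906)
top cup [274.1, 139.7, 311.9, 184.2] 0.06933232448558709 (728.9251708984375, 56.08897399902344)
```

View pics/g_wrist.png

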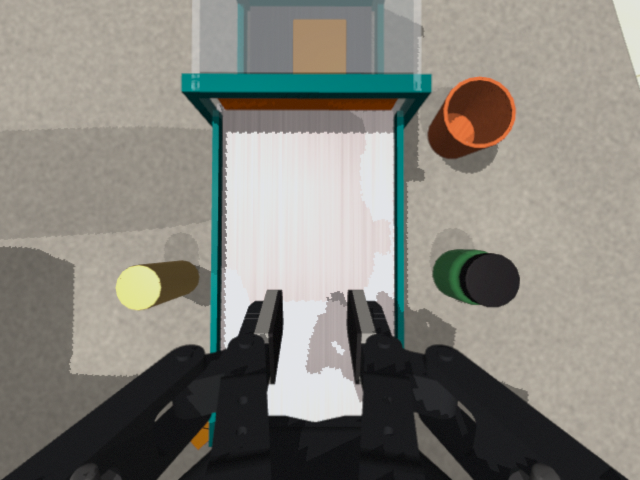

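The wrist picture shows the flap hanging shut (its face at x≈4 mm over its whole height), the tile in the bin at (320,45), and prop, jar and cup unmoved. The gripper is clear of everything, so I'm handing in.

```bash
python3 -c "
from workcell import bot
print(bot.job_done())"
```

```text
the job is handed in; nothing more can be done
None
```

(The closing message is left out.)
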